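# Switch on the instruments for a timed stirring run

## Task

Start the timed stirring run by switching on the three bench instruments in this order: press the long bar key on the balance, then the round button on the stirrer, then the square key on the timer. Press each one gently with the fingertips until it stays down, and lift nothing. Leave the instruments' other controls, and the glassware, bottles and spatula, as they are.

Things in the scene. Friction and masses are not known exactly. Their poses are not given: they have to be found in the camera images.
- balance_bar_top (a point): Grey plastic bar key, 50 mm (its y) by 18 mm (its x), the longest key, left side of the front deck of the balance (a white box 145 mm wide, 200 deep, 38 high, fixed, with a round steel pan 112 mm across behind the key and a beaker on it). This point is the centre of its top face, which stands 16 mm above the flat deck around it when up; x and y axes are the instrument's own (z up, front towards -x). Top face 54 mm above the table when up.
- balance_bar (a joint): Joint: metres pressed down: 0 = up, 0.006 = fully down, at its stop. Slides straight down at about 2.5 N, has no return spring: it stays where it is pushed; it is switched on (down to stay) from 0.004. Its cap is springy: it gives about 1 mm before the key starts to slide and, at the stop, up to 8 mm in all (2.2 N per mm), and comes back when let go.
- stirrer_button_top (a point): Plain round grey plastic button, 32 mm across, right side (its -y) of the low front deck of the magnetic stirrer (a white box 150 mm wide, fixed; deck 40 mm high, the part behind it 68 mm with a round white plate and a flask on it). This point is the centre of its top face, which stands 16 mm above the flat deck around it when up; x and y axes are the instrument's own (z up, front towards -x). Top face 56 mm above the table when up.
- stirrer_button (a joint): Joint: metres pressed down: 0 = up, 0.006 = fully down, at its stop. Slides straight down at about 2.5 N, has no return spring: it stays where it is pushed; it is switched on (down to stay) from 0.004. Its cap is springy: it gives about 1 mm before the key starts to slide and, at the stop, up to 8 mm in all (2.2 N per mm), and comes back when let go.
- timer_square_top (a point): Square grey plastic key, 26 by 26 mm, left side of the timer (a white box 125 mm wide, 105 deep, 34 high, fixed, with a dark display behind the keys). This point is the centre of its top face, which stands 16 mm above the flat deck around it when up; x and y axes are the instrument's own (z up, front towards -x). Top face 50 mm above the table when up.
- timer_square (a joint): Joint: metres pressed down: 0 = up, 0.006 = fully down, at its stop. Slides straight down at about 2.5 N, has no return spring: it stays where it is pushed; it is switched on (down to stay) from 0.004. Its cap is springy: it gives about 1 mm before the key starts to slide and, at the stop, up to 8 mm in all (2.2 N per mm), and comes back when let go.
- balance_small_top (a point): NOT to be pressed: small round key 16 mm across on the balance, 80 mm to the right of the centre of the bar key. Centre of its top face; 16 mm above the deck.
- balance_small (a joint): Metres this small key is pressed down; should stay 0 (same build as the other keys).
- timer_small_top (a point): NOT to be pressed: small round key 16 mm across on the timer, 72 mm to the right of the centre of the square key. Centre of its top face; 16 mm above the deck.
- timer_small (a joint): Metres this small key is pressed down; should stay 0 (same build as the other keys).
- stirrer_knob_mark (a point): NOT to be turned: the stirrer's speed knob, a round base 30 mm across with an upright grip fin across it, 20 mm high in all, its axis 84 mm to the left of the centre of the round button. This point is the outer end of the white mark on top of the fin, 20 mm from its axis.
- beaker_mid (a point): Glass beaker, 60 mm across, 65 high, loose on the balance pan; its top is 113 mm above the table. Point half-way up.
- flask_mid (a point): Conical glass flask, 68 mm across, 66 high, loose on the stirrer plate; its top is 142 mm above the table. Point half-way up.
- dropper_mid (a point): Amber bottle with black cap, 38 mm across, 75 high, loose on the table between two instruments. Point half-way up.
- vial_mid (a point): White jar with white cap, 42 mm across, 68 high, loose on the table between two instruments. Point half-way up.
- dish_mid (a point): Low glass dish, 84 mm across, 16 high, loose on the table on the robot's side. Point half-way up.
- jar_mid (a point): White jar with black cap, 52 mm across, 70 high, loose on the table on the robot's side. Point half-way up.
- spatula: Steel spoon spatula, 160 mm long, lying loose on the table on the robot's side. Origin: under its middle; x axis along it, handle towards -x.
- balance: White balance, fixed; origin on the table under the middle of its row of controls; front towards its -x, left is its +y. No part of an instrument bears more than 25 N.
- stirrer: White magnetic stirrer, fixed, 150 mm wide, 218 deep; origin on the table under the middle of its row of controls; front towards its -x. Bears at most 25 N.
- timer: White timer, fixed; origin on the table under the middle of its row of controls; front towards its -x. Bears at most 25 N.

How it is judged (in metres and radians):
On the way, in this order (a step that is already met when the one before it is completed fails the run):
1. the balance's bar key is down, the other two still up (value of joint balance_bar above 0.004 m and value of joint each of stirrer_button, timer_square below 0.003 m), for 0.1 s.
2. then the stirrer's round button is down, the timer's key still up (value of joint each of balance_bar, stirrer_button above 0.004 m and value of joint timer_square below 0.003 m), for 0.1 s.
3. then the timer's square key is down (value of joint each of balance_bar, stirrer_button, timer_square above 0.004 m), for 0.1 s.
At the end, for the whole second after the job is handed in: The bar key, the round button and the square key are each at least 4 mm down (of 6); the two small keys are up (under 2 mm); the speed knob's mark is within 4 mm, and every loose thing within 20 mm, of where it started (all of step 3 and value of joint each of balance_small, timer_small below 0.002 m and distance of stirrer_knob_mark from where it was at the start of the episode below 0.004 m and distance of each of beaker_mid, flask_mid, dropper_mid, vial_mid, dish_mid, jar_mid, spatula from where it was at the start of the episode below 0.02 m); the robot touches nothing.
It fails at once if a small key that was to be left alone is pressed 2 mm or more (value of joint any of balance_small, timer_small above 0.002 m).
It fails at once if the stirrer's speed knob is turned (its mark moves over 4 mm) (distance of stirrer_knob_mark from where it was at the start of the episode above 0.004 m).
It fails at once if an instrument is pressed harder than 25 N (contact force between any of the fingers, the arm and balance above 25 N or contact force between any of the fingers, the arm and stirrer above 25 N or contact force between any of the fingers, the arm and timer above 25 N).
It fails at once if a loose thing (glassware, bottle, jar or spatula) is lifted, knocked over or moved over 20 mm (distance of any of beaker_mid, flask_mid, dropper_mid, vial_mid, dish_mid, jar_mid, spatula from where it was at the start of the episode above 0.02 m).
It also fails if it takes over 53 s, if anything falls off the work surface, if the arm or the gripper's body presses on something with over 40 N, if the wrist force passes 120 N, or if a joint passes its speed limit or range.

## Robot

A 6-joint arm with a two-finger parallel gripper is mounted at the origin on the work surface. World frame = base frame: x ahead of the robot, y to its left, z up, the work surface at z = 0. Lengths are in mm, angles in rad, forces in N, time in s.
With the tool pointing down it reaches from about 275 to 1000 mm from the base axis. Payload 8.4 kg.
Tool frame: the origin (TCP) lies at the very end of the fingers, on their centre line; the grasp point (between the pads) lies 19 mm behind it (r.pinch_z is the distance from the TCP to the grasp point, in mm); z points along the fingers, y is the line along which they close (so a half turn about z gives the same grasp; the last joint's range is limited). The gripper opens to 85 mm and grips with 20 to 120 N. Pads are 22 mm wide; open, the fingers measure 114 mm over their backs; the gripper's body (76 mm by 85 mm) begins 54 mm behind the grasp point. The pads swing forward as they close: fully open they stand 13 mm farther back than shut.
Start: joints at [1.248, 0.353, 1.633, -0, 1.155, -0.002], TCP at [197.077, 593.118, 231.281] pointing down, gripper open.
Joint ranges: [-2.63, 2.63], [-0.92, 2.1], [0.06, 2.66], [-1.3, 4.44], [0, 2.69], [-3.02, 3.02]. Speed limits (rad/s): [2.22, 2.22, 2.79, 3.14, 3.14, 3.14].

## Interface

Orientations are given as [roll, pitch, yaw] about the fixed x, y, z axes, in that order (R = Rz(yaw) Ry(pitch) Rx(roll)).
In Python, from rig import r gives the robot as it stands.
- The arm moves only by the tool carry_out, never from a script. Its argument "series" is a list of rows, each a list of 7 numbers: the turn, a rotation vector about the tool's x, y, z as a fraction of full scale, then the shift along the tool's x, y, z as a fraction of full scale, then the gripper command: -1 is fully open, 1 is shut, values between are in proportion. A call has 1 to 8 rows; each row is the pose to reach, as a shift and turn from the pose commanded when the call began, along the tool's axes at that moment, turning the shorter way round; what a row does not reach only later rows make up. Full scale, the value 1, is 0.25 m for a shift and pi rad for a turn. A row lasts 1/8 s, in which the tool goes at most 62.5 mm and 10.7 degrees, less where a joint would pass 70% of its speed; a pose out of reach is approached as far as the arm can. A call with a number of a shift or a turn outside -1 to 1 is refused whole. A call with a gripper value outside its range is refused whole. The fingers move at their own pace and stop on an object; "force" is the grip in N (left out, the last holds). Time passes only in rows, so rows that repeat a pose let the fingers close. It gives the time, the measured TCP pose, the force, the opening and the grip force at its end, in the units of the state.
- r.sense(): the state, without advancing time (a new reading comes with each control period).
- r.grab_frame(name): name is "side" or "top" or "wrist"; returns the picture (384x512x3 uint8, red, green, blue); there is no depth.
- r.get_calibration(name): a dict with "K" (3x3 intrinsics, pixels), "distortion" ([k1, k2, p1, p2, k3] as OpenCV has them; the pictures are not rectified), "pose" (4x4, takes a point from camera to world coordinates). Camera axes: x right, y up, looking along -z (the intrinsics and any distortion apply to the point x, -y, -z); pixel columns grow to the right and rows downward; lengths in mm; the calibration is good to about 2 mm. A picture is of the moment at which its call begins: read the wrist's pose just before it. get_calibration takes no time and is no camera call; for the wrist camera it gives the pose at the moment of the call.
- r.sign_off(): hands the job in; it is judged then, once.
Trained networks look in the newest picture that a camera, given by its name, has taken for a name from the list of things; names that differ only in an ending like _2 or _b are one class to them, and where a whole thing is asked for, a point or a joint stands for the part that bears it (a point fixed in the world has none). Each returns a list of dicts, best first, with "score" (0 to 1); they miss things now and then, are a little off and sometimes report something else, mostly with a low value. They report only what shows in the picture. A call takes as long as a camera call.
- r.silhouettes(camera, label): "region" (384x512 bool, what is visible of it) and "position" ([row, column] in pixels, amid what is visible of it).
The state is a dict: "clock": time; "qpos": joint angles; "qvel": joint speeds; "joint_efforts": joint torques, N m; "eef_pos": TCP position; "tcp_rot": TCP orientation; "contact_force": force on the tool from outside, world axes, zero at the start; "wrist_torque": the same for the moment, N m; "opening": opening from 0.0 (shut) to 1.0 (fully open); "grasp_force": force on a finger pad.
Only numpy, scipy, OpenCV 4.12 (cv2) and the standard library are available. Lean on these libraries where they do the work, as an engineer would, in place of code of your own. Each camera call takes 0.05 s, during which the arm holds its last target. There are 200 camera calls.

## Working session

There is one attempt and no reset: what is moved stays moved. The work goes in short steps, Python scripts to look and compute and a tool call to move; the robot and the scene stay as the last step left them, time stands still between calls to the robot, and variables do not carry over. Pictures are saved under pics/ and viewed, at most 10 in all, crops included, and the job is handed in when it is done.

Besides the shell and the picture viewer there is one more tool, called after "Emit:" by a JSON object that holds its "api" and its "payload", one argument or row to a line. carry_out: Moves the arm, as the interface text tells. Its arguments: {"type":"object","properties":{"series":{"type":"array"},"force":{"type":"number"}},"required":["series"]}

```bash
mkdir -p pics; cat > h.py <<'E'
import numpy as np, cv2
from rig import r
def ray_to_z(cal,rc,z):
    K=np.array(cal["K"],float);D=np.array(cal["distortion"],float);T=np.array(cal["pose"],float)
    u=cv2.undistortPoints(np.array([[[rc[1],rc[0]]]],float),K,D)[0,0]
    d=T[:3,:3]@np.array([u[0],-u[1],-1.]);o=T[:3,3]
    return o+d*(z-o[2])/d[2]
E
python3 - <<'E'
from h import *
for c in("top","side"):
    im=r.grab_frame(c);cv2.imwrite(f"pics/{c}0.png",im[:,:,::-1])
    cal=r.get_calibration(c)
    print(c,np.array(cal["pose"])[:3,3].round())
    for n,z in(("balance_bar_top",54),("stirrer_button_top",56),("timer_square_top",50),("balance_small_top",54),("timer_small_top",50),("stirrer_knob_mark",60)):
        for s in r.silhouettes(c,n)[:2]:
            print(n,round(s["score"],2),np.round(s["position"],1),s["region"].sum(),ray_to_z(cal,s["position"],z).round(1))
s=r.sense();print(s["clock"],s["eef_pos"],s["tcp_rot"],s["opening"])
E
```

```text
top [ 251.   -3. 1239.]
stirrer_button_top 0.62 [210.8 269.6] 103 [475.3 -51.8  56. ]
stirrer_button_top 0.54 [195.1 255.7] 3540 [520.5 -13.5  56. ]
timer_square_top 0.64 [203.2 128.9] 94 [501.8 347.2  50. ]
stirrer_knob_mark 0.46 [205.4 128.9] 85 [493.4 343.9  60. ]
stirrer_knob_mark 0.32 [210.8 269.1] 106 [474.6 -50.2  60. ]
side [326. 583. 679.]
stirrer_button_top 0.53 [190.  268.8] 129 [477.8 -53.   56. ]
stirrer_button_top 0.19 [341.8 198.7] 4201 [505.5 341.7  56. ]
timer_square_top 0.66 [352.8 200.7] 287 [497.  356.9  50. ]
stirrer_knob_mark 0.67 [188.8 266.7] 139 [482.7 -51.8  60. ]
stirrer_knob_mark 0.47 [219.6 268.6] 134 [455.1  43.   60. ]
0.7 [197.08536626 593.11690275 231.31190287] [ 3.14155241e+00 -9.66597886e-07  2.82078542e+00] 0.9965808062226361
```

```bash
python3 -c "
import cv2
cv2.imwrite('pics/both.png',cv2.resize(cv2.imread('pics/top0.png'),(800,600)))"
```

```text
(no output)
```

View pics/both.png

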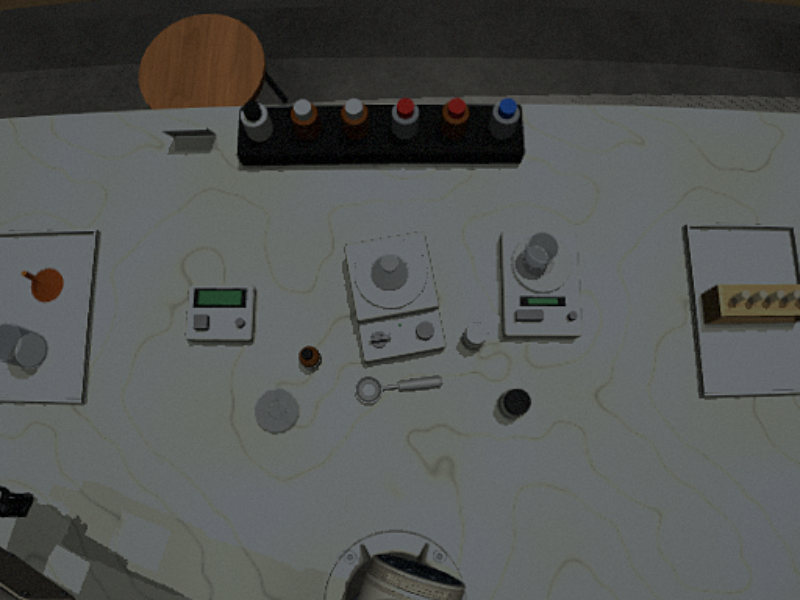

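View pics/side0.png

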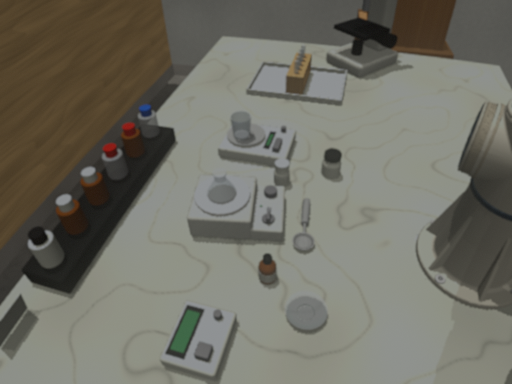

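The top view (800x600 scaling) shows the timer at the left (square key 201,322; small key 240,323). The stirrer is in the middle, slightly turned (knob 379,340; button 425,330). The balance is on the right (bar 529,315; small key 572,316). The side view confirms the layout. I'll refine these positions with the wrist camera, timer first.

```bash
cat >> h.py <<'E'
from scipy.spatial.transform import Rotation as Ro
def delta(p,yaw):
    s=r.sense();R=Ro.from_euler("xyz",s["tcp_rot"])
    d=R.inv().apply(np.array(p,float)-s["eef_pos"])/250
    w=(R.inv()*Ro.from_euler("xyz",[np.pi,0,yaw])).as_rotvec()/np.pi
    return w.round(4),d.round(4)
E
python3 - <<'E'
from h import *
cal=r.get_calibration("top")
for n,u,v,z in(("bar",529,315,54),("bsmall",572,316,54),("button",425,330,56),("knob",379,340,60),("sq",201,322,50),("tsmall",240,323,50)):
    print(n,ray_to_z(cal,(v/1.5625,u/1.5625),z).round())
s=r.sense();R=Ro.from_euler("xyz",s["tcp_rot"])
W=np.array(r.get_calibration("wrist")["pose"])
print("cam in tool",R.inv().apply(W[:3,3]-s["eef_pos"]).round(),"look",R.inv().apply(-W[:3,2]).round(2),"K",np.round(r.get_calibration("wrist")["K"]))
print(delta((430,330,270),np.pi))
E
```

```text
bar [ 500. -247.   54.]
bsmall [ 497. -326.   54.]
button [474. -58.  56.]
knob [456.  24.  60.]
sq [493. 347.  50.]
tsmall [491. 275.  50.]
cam in tool [  70.   -1. -142.] look [-0.28  0.    0.96] K [[344.   0. 258.]
 [  0. 344. 192.]
 [  0.   0.   1.]]
(array([ 0.    ,  0.    , -0.1021]), array([-1.216 , -0.705 , -0.1548]))
```

Emit:
{"api": "carry_out", "payload": {
  "series": [
    [0,0,-0.1,-0.2,-0.1,-0.1,1],
    [0,0,-0.1,-0.4,-0.22,-0.15,1],
    [0,0,-0.1,-0.6,-0.34,-0.15,1],
    [0,0,-0.1,-0.8,-0.46,-0.15,1],
    [0,0,-0.1,-1.0,-0.58,-0.15,1],
    [0,0,-0.1,-1.0,-0.66,-0.15,1],
    [0,0,-0.1,-1.0,-0.66,-0.15,1],
    [0,0,-0.1,-1.0,-0.66,-0.15,1]
  ]
}}

```text
clock: 1.7
eef_pos: [381.8, 358.7, 269.0]
tcp_rot: [3.141, 0.0, 3.136]
contact_force: [-0.9, 0.2, -0.1]
opening: -0.001
grasp_force: 0.0
```

```bash
cat >> h.py <<'E'
def look(fn,items):
    print(r.sense()["eef_pos"].round(1),r.sense()["tcp_rot"].round(3),r.sense()["opening"])
    cal=r.get_calibration("wrist");im=r.grab_frame("wrist");cv2.imwrite("pics/"+fn,im[:,:,::-1])
    for n,z in items:
        for s in r.silhouettes("wrist",n)[:2]:
            print(n,round(s["score"],2),np.round(s["position"]),s["region"].sum(),ray_to_z(cal,s["position"],z).round(1))
    np.save("pics/"+fn+".npy",np.array(cal["pose"]))
E
python3 - <<'E'
from h import *
look("w1.png",(("timer_square_top",50),("timer_small_top",50)))
print(delta((450,-20,270),np.pi))
E
```

```text
[381.8 358.7 269. ] [3.141 0.    3.136] -0.0010118078525384153
(array([ 0.0001,  0.    , -0.0016]), array([-0.2803, -1.5138, -0.0052]))
```

View pics/w1.png

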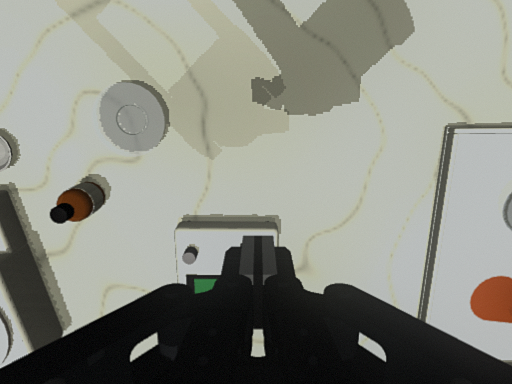

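The picture shows image-down is forward, and the fingers hide the square key. The timer's small key is at (190,255). I'll move the TCP further forward so the keys clear the fingers.

Emit:
{"api": "carry_out", "payload": {
  "series": [
    [0,0,0,-0.2,-0.05,0,1],
    [0,0,0,-0.4,-0.1,0,1],
    [0,0,0,-0.6,-0.15,0,1],
    [0,0,0,-0.7,-0.15,0,1],
    [0,0,0,-0.7,-0.15,0,1],
    [0,0,0,-0.7,-0.15,0,1]
  ]
}}

```text
clock: 2.6
eef_pos: [555.9, 319.6, 268.3]
tcp_rot: [-3.141, -0.001, 3.136]
contact_force: [-1.0, 0.1, -0.9]
opening: 0.0
grasp_force: 0.0
```

```bash
python3 - <<'E'
from h import *
look("w2.png",(("timer_square_top",50),("timer_small_top",50)))
print(delta((550,-20,270),np.pi))
E
```

```text
[555.9 319.6 268.3] [-3.141e+00 -1.000e-03  3.136e+00] 0.00027817737493498183
timer_square_top 0.79 [107. 286.] 673 [499.5 348.5  50. ]
timer_small_top 0.74 [103. 218.] 210 [495.  279.4  50. ]
(array([ 0.    , -0.0001, -0.0017]), array([ 0.0164, -1.3584, -0.0042]))
```

View pics/w2.png

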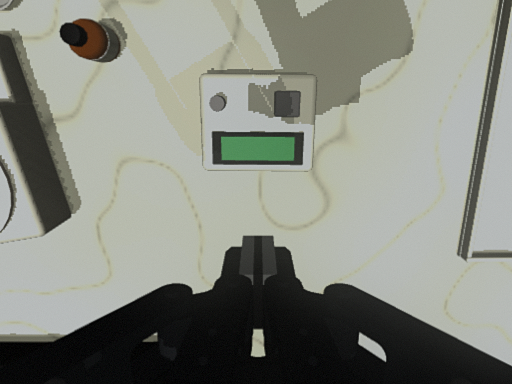

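The timer's square key shows at (287,103) and its small key at (217,103), so the square is at about (497,349). Next I'll go to a spot where both the stirrer and the balance are visible.

Emit:
{"api": "carry_out", "payload": {
  "series": [
    [0,0,0,0,-0.24,0,1],
    [0,0,0,0,-0.48,0,1],
    [0,0,0,0,-0.72,0,1],
    [0,0,0,0,-0.96,0,1]
  ]
}}

```text
clock: 3.25
eef_pos: [554.7, 77.8, 269.3]
tcp_rot: [3.141, 0.001, 3.136]
contact_force: [0.2, -0.9, 0.7]
opening: 0.0
grasp_force: 0.0
```

Emit:
{"api": "carry_out", "payload": {
  "series": [
    [0,0,0,0,-0.24,0,1],
    [0,0,0,0,-0.48,0,1],
    [0,0,0,0,-0.72,0,1],
    [0,0,0,0,-0.94,0,1],
    [0,0,0,0,-0.94,0,1],
    [0,0,0,0,-0.94,0,1]
  ]
}}

```text
clock: 4.0
eef_pos: [553.6, -155.3, 268.9]
tcp_rot: [3.141, 0.0, 3.135]
contact_force: [-0.0, 1.2, -0.0]
opening: 0.006
grasp_force: 0.0
```

```bash
python3 - <<'E'
from h import *
look("w3.png",(("balance_bar_top",54),("balance_small_top",54),("stirrer_button_top",56),("stirrer_knob_mark",60)))
E
```

```text
[ 553.6 -155.3  268.9] [3.141 0.    3.135] 0.006077269720372449
balance_bar_top 0.9 [116. 171.] 905 [ 504.7 -243.7   54. ]
balance_bar_top 0.71 [  3. 364.] 707 [403.7 -55.5  54. ]
balance_small_top 0.78 [112.  90.] 292 [ 500.3 -325.6   54. ]
balance_small_top 0.65 [129. 388.] 26748 [520.4 -21.9  54. ]
stirrer_button_top 0.58 [ 80. 352.] 898 [471.6 -62.6  56. ]
stirrer_knob_mark 0.9 [ 69. 434.] 844 [462.1  15.   60. ]
```

View pics/w3.png

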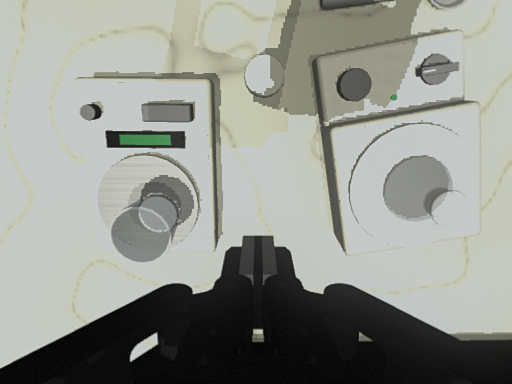

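The balance bar is at (168,111) and its small key at (91,111). The stirrer button is at (353,84) and the knob at (435,69). I estimate the bar at (502,-245) and the button at (472,-60). Now I'll move over the bar.

Emit:
{"api": "carry_out", "payload": {
  "series": [
    [0,0,0,0.1,-0.18,0,1],
    [0,0,0,0.2,-0.36,0.1,1],
    [0,0,0,0.204,-0.36,0.3,1],
    [0,0,0,0.204,-0.36,0.5,1],
    [0,0,0,0.204,-0.36,0.65,1],
    [0,0,0,0.204,-0.36,0.78,1],
    [0,0,0,0.204,-0.36,0.78,1],
    [0,0,0,0.204,-0.36,0.78,1]
  ]
}}

```text
clock: 5.25
eef_pos: [503.1, -245.6, 74.9]
tcp_rot: [-3.141, 0.001, 3.136]
contact_force: [-0.4, -0.3, -0.1]
opening: 0.0
grasp_force: 0.0
```

```bash
python3 - <<'E'
from h import *
look("w4.png",(("balance_bar_top",54),("balance_small_top",54)))
print(delta((502,-245,45),np.pi))
E
```

```text
[ 503.1 -245.6   74.9] [-3.141e+00  1.000e-03  3.136e+00] 0.0003446995586195867
balance_bar_top 0.76 [227. 249.] 3451 [ 498.1 -250.4   54. ]
balance_small_top 0.68 [228. 103.] 1157 [ 498.4 -324.6   54. ]
(array([-0.0004,  0.0008, -0.002 ]), array([0.0058, 0.004 , 0.1215]))
```

View pics/w4.png

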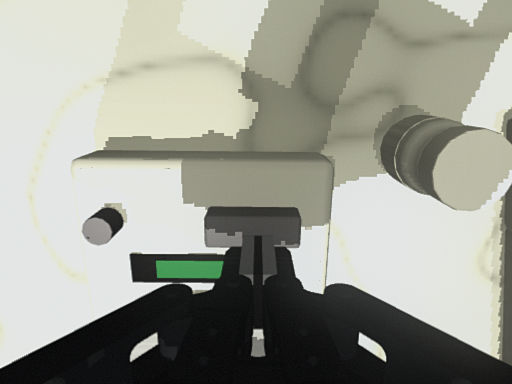

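The bar covers about columns 205-300 and rows 208-248, with the fingertips over its middle. I'll check the edges numerically.

```bash
python3 - <<'E'
from h import *
cal=r.get_calibration("wrist")
for rc in((247,205),(247,300),(220,205),(220,300),(237,252),(208,252)): print(rc,ray_to_z(cal,rc,54).round(1),ray_to_z(cal,rc,38).round(1))
s=cv2.imread("pics/w4.png")[195:265,190:315]
cv2.imwrite("pics/w4c.png",cv2.resize(s,None,fx=6,fy=6,interpolation=0))
E
```

```text
(247, 205) [ 509.7 -273.9   54. ] [ 517.3 -276.7   38. ]
(247, 300) [ 510.  -224.7   54. ] [ 517.6 -222.6   38. ]
(220, 205) [ 494.8 -273.2   54. ] [ 500.9 -275.8   38. ]
(220, 300) [ 495.1 -225.1   54. ] [ 501.2 -223.    38. ]
(237, 252) [ 504.3 -249.5   54. ] [ 511.3 -249.8   38. ]
(208, 252) [ 488.5 -249.3   54. ] [ 494.  -249.6   38. ]
```

View pics/w4c.png

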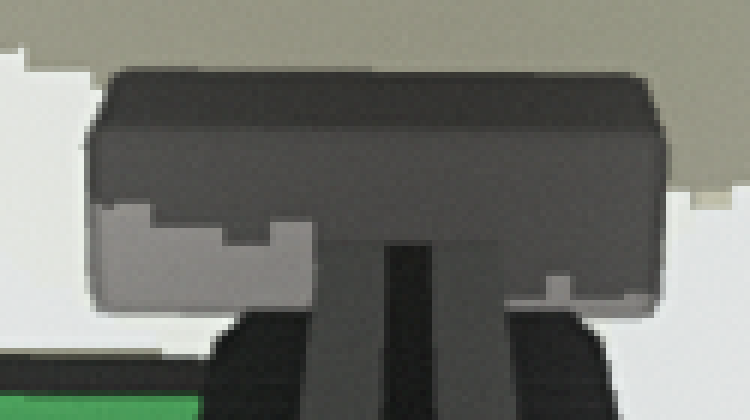

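The crop shows the top face at rows 216-247 and columns 205-300, so the bar centre is about (501,-249). Pressing down 9 mm.

Emit:
{"api": "carry_out", "payload": {
  "series": [
    [0,0,0,0.009,-0.014,0.05,1],
    [0,0,0,0.009,-0.014,0.08,1],
    [0,0,0,0.009,-0.014,0.09,1],
    [0,0,0,0.009,-0.014,0.1,1],
    [0,0,0,0.009,-0.014,0.11,1],
    [0,0,0,0.009,-0.014,0.12,1],
    [0,0,0,0.009,-0.014,0.12,1],
    [0,0,0,0.009,-0.014,0.12,1]
  ]
}}

```text
clock: 6.4
eef_pos: [499.9, -249.1, 44.2]
tcp_rot: [-3.142, -0.0, 3.135]
contact_force: [-4.0, -0.4, 8.2]
opening: -0.002
grasp_force: 4.2
```

8.2 N at 9.8 mm of travel means it reached the stop. I'll lift and move to the stirrer.

Emit:
{"api": "carry_out", "payload": {
  "series": [
    [0,0,0,0,0,-0.12,1],
    [0,0,0,0,0,-0.3,1],
    [0,0,0,0.04,0.2,-0.3,1],
    [0,0,0,0.08,0.4,-0.3,1],
    [0,0,0,0.117,0.6,-0.3,1],
    [0,0,0,0.117,0.755,-0.26,1],
    [0,0,0,0.117,0.755,-0.13,1],
    [0,0,0,0.117,0.755,-0.13,1]
  ]
}}

```text
clock: 7.4
eef_pos: [470.5, -59.4, 74.8]
tcp_rot: [3.141, -0.004, 3.136]
contact_force: [0.3, 0.0, -0.6]
opening: -0.003
grasp_force: 0.0
```

```bash
python3 - <<'E'
from h import *
look("w5.png",(("stirrer_button_top",56),("stirrer_knob_mark",60)))
s=cv2.imread("pics/w5.png")[150:270,150:450]
cv2.imwrite("pics/w5c.png",cv2.resize(s,None,fx=2.6,fy=2.6,interpolation=0))
E
```

```text
[470.5 -59.4  74.8] [ 3.141 -0.004  3.136] -0.0027187262384001593
stirrer_button_top 0.64 [225. 263.] 1623 [463.8 -57.3  56. ]
stirrer_knob_mark 0.9 [213. 417.] 3046 [456.6  17.1  60. ]
```

View pics/w5c.png

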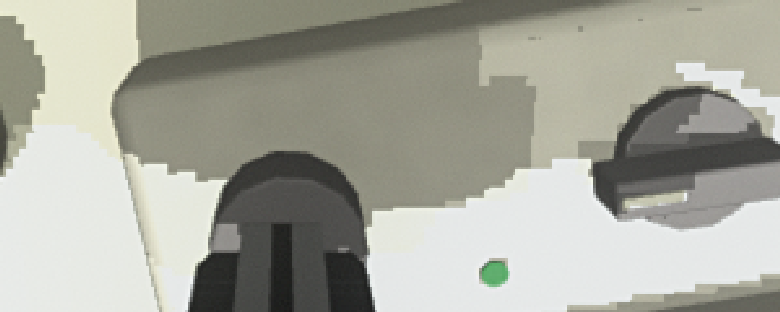

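The button's top face has its near edge at row 218 and spans columns 231-291, so its centre is about (475,-58). The knob is well to the left. Pressing.

Emit:
{"api": "carry_out", "payload": {
  "series": [
    [0,0,0,-0.018,0.006,0.04,1],
    [0,0,0,-0.018,0.006,0.07,1],
    [0,0,0,-0.018,0.006,0.08,1],
    [0,0,0,-0.018,0.006,0.09,1],
    [0,0,0,-0.018,0.006,0.1,1],
    [0,0,0,-0.018,0.006,0.112,1],
    [0,0,0,-0.018,0.006,0.112,1],
    [0,0,0,-0.018,0.006,0.112,1]
  ]
}}

```text
clock: 8.55
eef_pos: [476.4, -58.7, 48.4]
tcp_rot: [-3.142, -0.0, 3.135]
contact_force: [-2.8, -1.4, 3.8]
opening: 0.001
grasp_force: 1.8
```

Emit:
{"api": "carry_out", "payload": {
  "series": [
    [0,0,0,0,0,0.004,1],
    [0,0,0,0,0,0.008,1],
    [0,0,0,0,0,0.008,1]
  ]
}}

```text
clock: 8.93
eef_pos: [476.4, -58.7, 46.4]
tcp_rot: [-3.142, -0.0, 3.135]
contact_force: [-3.6, -1.3, 7.2]
opening: -0.003
grasp_force: 3.9
```

It's at the stop. I'll lift and cross to the timer.

Emit:
{"api": "carry_out", "payload": {
  "series": [
    [0,0,0,0,0,-0.15,1],
    [0,0,0,0,0,-0.38,1],
    [0,0,0,-0.01,0.2,-0.45,1],
    [0,0,0,-0.02,0.4,-0.45,1],
    [0,0,0,-0.03,0.6,-0.45,1],
    [0,0,0,-0.035,0.8,-0.45,1],
    [0,0,0,-0.035,0.8,-0.45,1]
  ]
}}

```text
clock: 9.8
eef_pos: [487.1, 144.3, 158.8]
tcp_rot: [3.14, 0.001, 3.139]
contact_force: [0.1, -1.0, -1.0]
opening: 0.003
grasp_force: 0.0
```

Emit:
{"api": "carry_out", "payload": {
  "series": [
    [0,0,0,-0.01,0.2,0,1],
    [0,0,0,-0.02,0.4,0,1],
    [0,0,0,-0.03,0.6,0,1],
    [0,0,0,-0.035,0.83,0.05,1],
    [0,0,0,-0.035,0.83,0.2,1],
    [0,0,0,-0.035,0.83,0.34,1],
    [0,0,0,-0.035,0.83,0.34,1],
    [0,0,0,-0.035,0.83,0.34,1]
  ]
}}

```text
clock: 10.8
eef_pos: [497.6, 348.5, 74.8]
tcp_rot: [3.141, 0.001, 3.134]
contact_force: [-0.7, -0.6, 0.1]
opening: -0.004
grasp_force: 0.0
```

```bash
python3 - <<'E'
from h import *
look("w6.png",(("timer_square_top",50),("timer_small_top",50)))
cal=r.get_calibration("wrist")
for rc in((215,261),(245,261),(230,230),(230,290)):print(rc,ray_to_z(cal,rc,50).round(1))
s=cv2.imread("pics/w6.png")[150:270,150:450]
cv2.imwrite("pics/w6c.png",cv2.resize(s,None,fx=2.6,fy=2.6,interpolation=0))
E
```

```text
[497.6 348.5  74.8] [3.141e+00 1.000e-03 3.134e+00] -0.0036890037566426007
timer_square_top 0.67 [216. 261.] 2091 [488.4 349.5  50. ]
timer_small_top 0.93 [222. 127.] 1023 [491.  280.5  50. ]
(215, 261) [488.3 350.2  50. ]
(245, 261) [505.2 350.2  50. ]
(230, 230) [496.5 334.   50. ]
(230, 290) [496.7 365.4  50. ]
```

View pics/w6c.png

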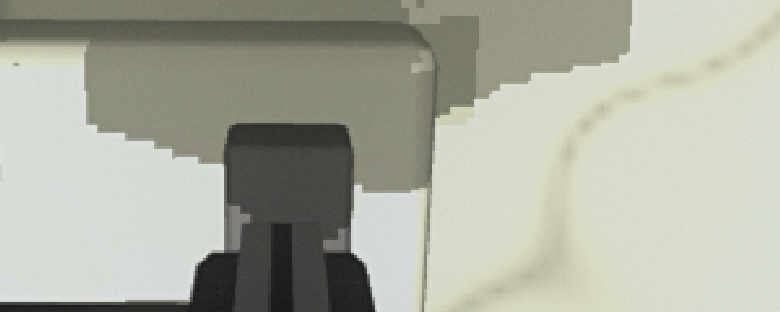

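The key's near edge is at row 206 and its middle is at column 261, so its centre is about (496,350), almost under the fingers. Pressing.

Emit:
{"api": "carry_out", "payload": {
  "series": [
    [0,0,0,0.006,0.006,0.06,1],
    [0,0,0,0.006,0.006,0.095,1],
    [0,0,0,0.006,0.006,0.105,1],
    [0,0,0,0.006,0.006,0.115,1],
    [0,0,0,0.006,0.006,0.125,1],
    [0,0,0,0.006,0.006,0.135,1],
    [0,0,0,0.006,0.006,0.135,1],
    [0,0,0,0.006,0.006,0.135,1]
  ]
}}

```text
clock: 11.95
eef_pos: [495.1, 350.1, 40.5]
tcp_rot: [-3.141, -0.0, 3.135]
contact_force: [-3.6, -1.9, 7.3]
opening: -0.0
grasp_force: 3.9
```

It's at the stop, so I'll lift clear and take a last look.

Emit:
{"api": "carry_out", "payload": {
  "series": [
    [0,0,0,0,0,-0.15,1],
    [0,0,0,0,0,-0.35,1],
    [0,0,0,0,0,-0.55,1],
    [0,0,0,0,0,-0.75,1],
    [0,0,0,0,0,-0.75,1],
    [0,0,0,0,0,-0.75,1],
    [0,0,0,0,0,-0.75,1]
  ]
}}

```text
clock: 12.82
eef_pos: [494.6, 349.7, 225.9]
tcp_rot: [-3.14, -0.002, 3.135]
contact_force: [-0.2, -0.3, -0.4]
opening: -0.004
grasp_force: 0.0
```

```bash
python3 - <<'E'
from h import *
im=r.grab_frame("side");cv2.imwrite("pics/side1.png",im[:,:,::-1]); s=r.sense();print(s["clock"],s["contact_force"],np.abs(s["qvel"]).max())
E
```

```text
12.875 [-0.5823786  -0.25013549  0.13962219] 0.005090573703406517
```

View pics/side1.png

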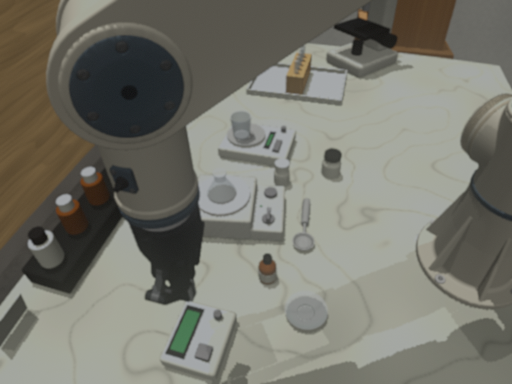

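The side view shows the bar (278,146), round button (270,192) and square key (204,353) lower than before. The loose things and the knob haven't moved, and the arm is clear, so I'm handing in.

```bash
python3 -c "
from rig import r
print(r.sign_off())"
```

```text
the job is handed in; nothing more can be done
None
```

I pressed the balance bar, the stirrer button and the timer key to their stops in that order, at 8.2 N or less at the readings. The last picture showed nothing else moved, and I handed the job in at about 13 s; it returned no verdict.

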